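# Tilt the red culture plate one division on its worm-driven viewing stage

### The job

Two crank-driven tilt stages stand on the bench, one carrying a red culture plate and one an amber plate. Take the upright blue handle on the crank of the red plate's stage and wind it clockwise (seen from above), about three turns, until its red pointer has moved on one division, from the black zero line to the green 15 degree line, then let go. Leave the amber plate's crank alone.

Things in the scene. Friction and masses are not known exactly. Their poses are not given: they have to be found in the camera images.
- red_handle (a point): Centre, 131 mm above the bench, of the blue crank handle of the stand with the red plate: an upright round sleeve, 16 mm in diameter, 45 mm tall, spinning freely on its pin, so held fingers need not turn as they carry it round. It rises from a flat black disc, 90 mm in diameter, top at 109 mm, 34 mm off the disc's centre. About 2 N moves it; it stays where left.
- red_axis (a point): Vertical axis of that crank, at the handle's mid-height (131 mm); the handle circles it level at 34 mm radius. Its x axis runs along the stand, away from the robot, to the stage. At 0, 15 and 30 degrees of tilt the handle stands exactly on the minus x side, over the red index mark on the rim below the disc. The stage beyond stays below 130 mm; the scale at the far end is 155 mm high.
- red_stage (a joint): Tilt of the stage with the red plate, rad: 0 level (red pointer at the black line in the middle of the white scale), 0.262 (15 degrees) with the pointer at the green line. Starts within about 2 degrees of 0. Worm 72 to 1: each clockwise crank turn, seen from above, adds 5 degrees (0.0873 rad), each counter-clockwise turn takes 5 off; it stays where left. Travel -5 to 30 degrees.
- amber_handle (a point): Centre of the crank handle of the other, otherwise identical stand, which carries the amber plate: leave it alone. Each stand: grey base plate 300 x 140 mm, white gearbox with the crank at the end nearer the robot, then the stage with the plate, then the white upright scale. Either may be on the left or right.

How it is judged:
At the end, for the whole second after the job is handed in: The stage with the red plate is tilted to 15 degrees, within 2.5 degrees either way (half a turn of the crank), and at rest (value of joint red_stage between 0.218166 and 0.305433 rad and velocity of joint red_stage between -0.02 and 0.02 rad/s); the robot touches nothing.
It fails at once if the amber plate's crank is turned (its handle moves more than 15 mm) (distance of amber_handle from where it was at the start of the episode above 0.015 m).
It also fails if it takes over 58 s, if anything falls off the work surface, if the arm or the gripper's body presses on something with over 40 N, if the wrist force passes 120 N, or if a joint passes its speed limit or range.

### The arm

A 7-joint arm with a two-finger parallel gripper is mounted at the origin on the work surface. World frame = base frame: x ahead of the robot, y to its left, z up, the work surface at z = 0. Lengths are in m, angles in rad, forces in N, time in s.
With the tool pointing down it reaches from about 0.4 to 0.925 m from the base axis. Payload 5.6 kg.
Tool frame: the origin (TCP) lies between the finger pads; the fingertips stand 17 mm ahead of it and the grasp point (between the pads) lies 2 mm behind it; y points along the fingers, z is the direction in which the jaws open and shut, and the axes are right-handed (so a half turn about y gives the same grasp; the last joint's range is limited). The gripper opens to 85 mm and grips with 20 to 120 N. Pads are 22 mm wide; open, the fingers measure 114 mm over their backs; the gripper's body (76 mm by 85 mm) begins 54 mm behind the grasp point. The pads swing forward as they close: fully open they stand 13 mm farther back than shut.
Start: joints at [1.255, 0.468, -0.012, 1.603, 0.006, 1.071, -0.056], TCP at [0.175, -0.626, 0.248] pointing down, gripper open.
Joint ranges: [-2.53, 2.53], [-0.31, 2.02], [-1.57, 1.55], [0.28, 2.44], [-1.29, 4.43], [0.15, 1.84], [-2.92, 2.92]. Speed limits (rad/s): [2.57, 2.57, 3.14, 3.14, 3.14, 3.14, 3.14].

### API

Orientations are given as a rotation vector (axis times angle).
In Python, from bench import bot, cams, finish_job, nets gives the robot as it stands. The module is installed in compiled form; this text tells all that it offers.
- The arm moves only by the shell command python3 -m handwheel 'ROWS' [FORCE]. ROWS is JSON, a list of rows, each an object with "xyz": the shift along the tool's x, y, z in m, a list of three; "turn": the turn, a rotation vector about the tool's x, y, z in degrees, a list of three; "gripper": the opening, from -1 (shut) to 1 (fully open). In form: [{"xyz": [dx, dy, dz], "turn": [rx, ry, rz], "gripper": gripper}, ...]. A call has 1 to 12 rows; each row is the pose to reach, as a shift and turn from the pose commanded when the call began, along the tool's axes at that moment; what a row does not reach only later rows make up. A row lasts 1/8 s, in which the tool goes at most 62.5 mm and 10.7 degrees, less where a joint would pass 70% of its speed; a pose out of reach is approached as far as the arm can. A call with a gripper value outside its range is refused whole. The fingers move at their own pace and stop on an object; FORCE is the grip in N (left out, the last holds). Time passes only in rows, so rows that repeat a pose let the fingers close. It gives the time, the measured TCP pose, the force and the opening at its end, in the units of the state.
- bot.get_state(): the state, without advancing time (a new reading comes with each control period).
- cams.snapshot(name): name is "side" or "top" or "wrist"; returns a dict with "img" (480x640x3 uint8, red, green, blue), "intrinsics" (3x3 intrinsics, pixels), "dist_coeffs" ([k1, k2, p1, p2, k3] as OpenCV has them; the pictures are not rectified), "camera_from_world" (4x4, takes a point from world to camera coordinates). Camera axes: x right, y down, z forward; pixel columns grow to the right and rows downward; lengths in m; the calibration is good to about 2 mm. A picture is of the moment at which its call begins. There is no depth.
- finish_job(): hands the job in, once; it reports no verdict.
Trained networks look in the newest picture that a camera, given by its name, has taken for a name from the list of things; names that differ only in an ending like _2 or _b are one class to them, and where a whole thing is asked for, a point or a joint stands for the part that bears it (a point fixed in the world has none). Each returns a list of dicts, best first, with "conf" (0 to 1); they miss things now and then, are a little off and sometimes report something else, mostly with a low value. They report only what shows in the picture. A call takes as long as a camera call.
- nets.outline_of(camera, thing): "pixels" (480x640 bool, what is visible of it) and "at" ([column, row] in pixels, amid what is visible of it).
The state is a dict: "time": time; "joints": joint angles; "dq": joint speeds; "joint_torque": joint torques, N m; "ee_pos": TCP position; "eef_rot": TCP orientation; "contact_force": force on the tool from outside, world axes, zero at the start; "ft_torque": the same for the moment, N m; "gripper_width": finger opening in m.
Only numpy, scipy, OpenCV 4.12 (cv2) and the standard library are available. Lean on these libraries where they do the work, as an engineer would, in place of code of your own. Each camera call takes 0.05 s, during which the arm holds its last target.

## Working session

There is one attempt and no reset: what is moved stays moved. The work goes in short steps, Python scripts to look and compute and a shell command to move; the robot and the scene stay as the last step left them, time stands still between calls to the robot, and variables do not carry over. Pictures are saved under pics/ and viewed, and the job is handed in when it is done.

```bash
mkdir -p pics; ls
python3 - <<'E'
from bench import bot,cams,nets
import cv2,numpy as np
s=bot.get_state();print({k:np.round(v,3).tolist() for k,v in s.items()})
for c in ("top","side"):
    d=cams.snapshot(c); cv2.imwrite(f"pics/{c}0.png",d["img"][:,:,::-1]); np.savez(f"{c}0.npz",**d)
    print(c,np.round(d["camera_from_world"],3).tolist(),np.round(d["intrinsics"],1).tolist(),d["dist_coeffs"])
    for t in ("red_handle","amber_handle","red_stage"):
        for o in nets.outline_of(c,t)[:3]: print(c,t,round(o["conf"],2),o["at"],o["pixels"].sum())
E
```

```text
pics
{'time': 0.0, 'joints': [1.255, 0.468, -0.012, 1.604, 0.006, 1.071, -0.056], 'dq': [0.001, -0.0, -0.0, 0.001, -0.0, -0.002, 0.0], 'joint_torque': [0.0, -53.238, 0.022, -25.13, 0.011, 0.008, -0.0], 'ee_pos': [0.175, -0.625, 0.247], 'eef_rot': [-0.285, 2.078, -2.074], 'contact_force': [0.772, -0.109, 0.341], 'ft_torque': [0.034, 0.036, -0.038], 'gripper_width': 0.085}
top [[0.002, -1.0, -0.008, 0.002], [-0.985, -0.0, -0.175, 0.597], [0.175, 0.009, -0.985, 0.974], [0.0, 0.0, 0.0, 1.0]] [[612.4, 0.0, 327.1], [0.0, 612.4, 239.3], [0.0, 0.0, 1.0]] [-0.12479113  0.          0.          0.          0.        ]
top red_handle 0.46 [438.3, 297.7] 123
top amber_handle 0.51 [204.6, 280.2] 137
top red_stage 0.63 [424.3, 185.9] 4737
side [[0.951, -0.309, -0.01, -0.542], [-0.17, -0.495, -0.852, 0.224], [0.259, 0.812, -0.524, 0.879], [0.0, 0.0, 0.0, 1.0]] [[546.5, 0.0, 319.3], [0.0, 546.5, 241.9], [0.0, 0.0, 1.0]] [-0.14970016  0.          0.          0.          0.        ]
side red_handle 0.84 [305.6, 320.0] 298
side amber_handle 0.72 [265.2, 206.3] 165
side red_stage 0.69 [414.9, 311.4] 3324
```

View pics/top0.png

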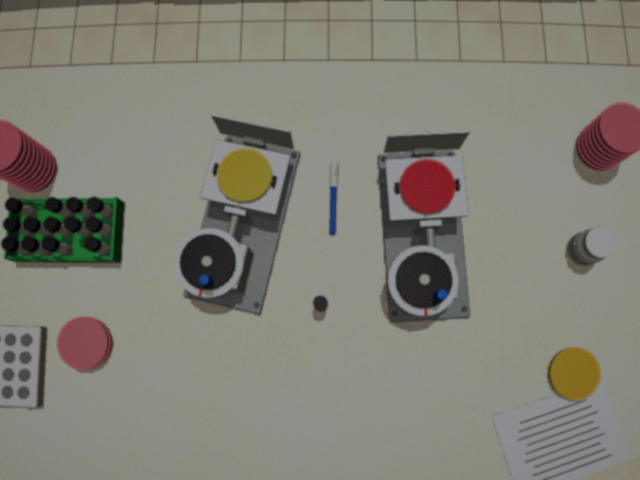

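View pics/side0.png

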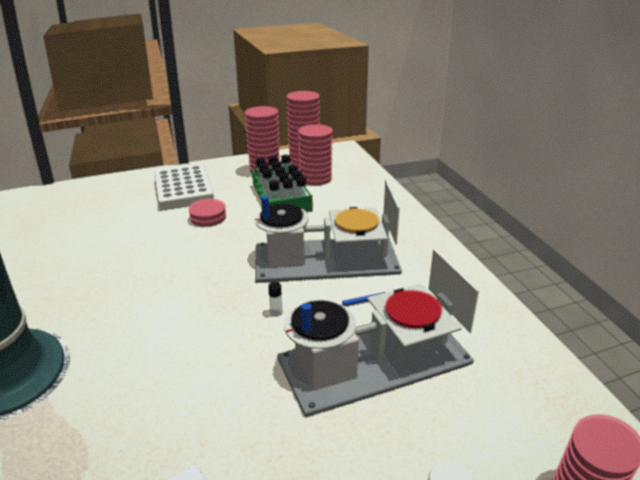

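```bash
cat > h.py <<'E'
import numpy as np,cv2
def onplane(d,px,z):
    px=np.asarray(px,float).reshape(-1,1,2)
    n=cv2.undistortPoints(px,d["intrinsics"],d["dist_coeffs"]).reshape(-1,2)
    T=d["camera_from_world"];R=T[:3,:3];c=-R.T@T[:3,3]
    v=np.c_[n,np.ones(len(n))]@R
    return (c+v*((z-c[2])/v[:,2])[:,None])[:,:2]
def proj(d,P):
    T=d["camera_from_world"]
    return cv2.projectPoints(np.asarray(P,float).reshape(-1,3),cv2.Rodrigues(T[:3,:3])[0],T[:3,3],d["intrinsics"],d["dist_coeffs"])[0].reshape(-1,2)
E
python3 - <<'E'
from h import *
for c,hp,cen in (("top",(438.3,297.7),(424,280)),("side",(305.6,320),(320,320))):
    d=dict(np.load(f"{c}0.npz")); im=d["img"].astype(int)
    print(c,"handle",onplane(d,[hp],.131))
    m=(im.max(2)<70).astype(np.uint8)
    m=m.copy(); n,l,st,ce=cv2.connectedComponentsWithStats(m)
    i=min(range(1,n),key=lambda i:np.hypot(*(ce[i]-cen))+(st[i,4]<500)*1e4)
    print(st[i],ce[i])
    cs,_=cv2.findContours((l==i).astype(np.uint8),cv2.RETR_EXTERNAL,cv2.CHAIN_APPROX_NONE)
    k=cv2.convexHull(max(cs,key=len)).reshape(-1,2)
    w=onplane(d,k,.109)
    (x,y),r=cv2.minEnclosingCircle((w*1000).astype(np.float32))
    A=np.c_[2*w,np.ones(len(w))];s=np.linalg.lstsq(A,(w**2).sum(1),rcond=None)[0]
    print("encl",x,y,r,"lsq",s[:2],np.sqrt(s[2]+s[0]**2+s[1]**2))
    # blue pixels & red mark
    b=(im[:,:,2]>im[:,:,0]+50)&(im[:,:,2]>im[:,:,1]+40)
    n,l,st,ce=cv2.connectedComponentsWithStats(b.astype(np.uint8))
    for i in range(1,n):
        if st[i,4]>30: print("blue",st[i],ce[i],onplane(d,[ce[i]],.131))
    o=d["img"][int(cen[1])-70:int(cen[1])+70,int(cen[0])-80:int(cen[0])+80,::-1]
    cv2.imwrite(f"pics/{c}0z.png",cv2.resize(o,None,fx=4,fy=4,interpolation=cv2.INTER_CUBIC))
E
```

```text
top handle [[ 0.49265492 -0.16825816]]
[ 396  253   56   55 2248] [422.68149466 279.41903915]
encl 522.4202270507812 -149.68824768066406 44.523826599121094 lsq [ 0.52269167 -0.14951883] 0.04381886534152489
blue [330 187   6  47 205] [332.6097561  209.42926829] [[ 0.63043034 -0.0068729 ]]
blue [199 275  10  10  81] [203.51851852 279.18518519] [[0.52063783 0.1918135 ]]
blue [437 289  11  11  80] [441.875 294.025] [[ 0.4982574  -0.17390218]]
side handle [[ 0.49366885 -0.1737964 ]]
[ 292  301   56   39 1440] [321.45625    321.31805556]
encl 521.1240844726562 -153.6837615966797 46.14690017700195 lsq [ 0.52098769 -0.15385895] 0.04491329910129113
blue [343 296  26   9 116] [355.04310345 300.05172414] [[ 0.5793356 -0.1526017]]
blue [301 303  11   8  70] [305.98571429 306.24285714] [[ 0.50360765 -0.14295723]]
```

View pics/top0z.png

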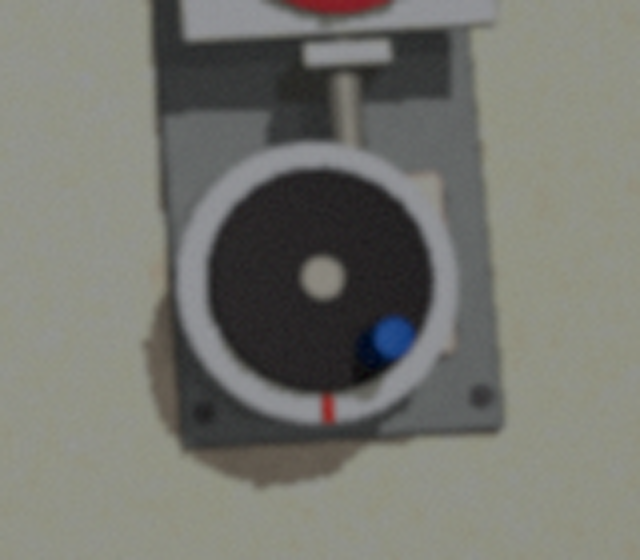

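View pics/side0z.png

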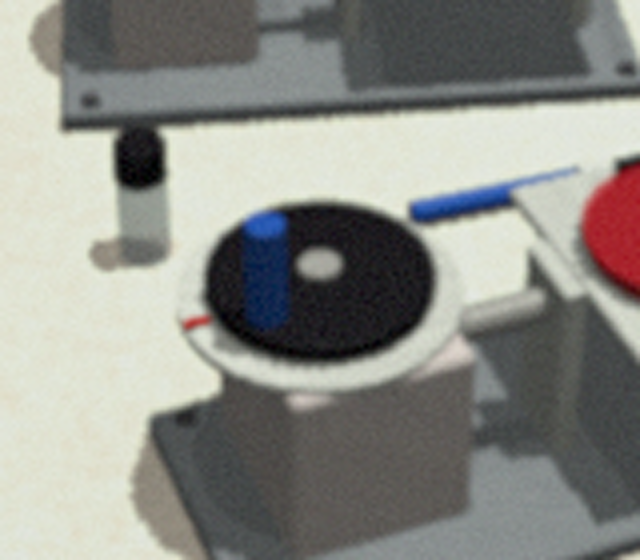

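Run:
```python
from h import *
t=dict(np.load("top0.npz"));s=dict(np.load("side0.npz"))
print("top cap",onplane(t,[(441.9,294.3)],.1535),"side mid",onplane(s,[(306.3,317.5)],.131),"side cap",onplane(s,[(306,306)],.1535))
print("hub top",onplane(t,[(344+322/4,210+278/4)],.112),"hub side",onplane(s,[(240+320/4,250+264/4)],.112))
print("index",onplane(t,[(344+328/4,210+408/4)],.103))
print("shaft/scale", onplane(t,[(431,223)],.11))
for p in ([.522,-.152,.109],[.498,-.172,.1535]): print(proj(t,p),proj(s,p))
# base plate edge direction
print("plate",onplane(t,[(463,309),(455,223),(390,320),(469,318)],.01))
from bench import bot
from scipy.spatial.transform import Rotation as R
print(R.from_rotvec(bot.get_state()["eef_rot"]).as_matrix().round(3))
```

```text
top cap [[ 0.4959028  -0.16988946]] side mid [[ 0.4963071  -0.16863594]] side cap [[ 0.49602694 -0.16984723]]
hub top [[ 0.52271284 -0.15059106]] hub side [[ 0.52352743 -0.14969754]]
index [[ 0.4725467  -0.15317896]]
shaft/scale [[ 0.61325459 -0.16356683]]
[[425.12114672 280.16145981]] [[319.53607832 318.63156713]]
[[443.26728268 292.89206098]] [[307.73832338 306.60551319]]
plate [[ 0.48273662 -0.23163683]
 [ 0.63383129 -0.2226141 ]
 [ 0.46434246 -0.10523276]
 [ 0.46722138 -0.24160346]]
[[-0.963 -0.     0.269]
 [-0.269  0.    -0.963]
 [ 0.    -1.    -0.   ]]
```

```bash
python3 -m handwheel '[{"xyz":[-0.036,0,-0.029],"turn":[0,1,0],"gripper":0},{"xyz":[-0.072,0,-0.059],"turn":[0,2,0],"gripper":0},{"xyz":[-0.108,0,-0.088],"turn":[0,3,0],"gripper":0},{"xyz":[-0.144,0,-0.117],"turn":[0,4,0],"gripper":0},{"xyz":[-0.180,0,-0.147],"turn":[0,5,0],"gripper":0},{"xyz":[-0.216,0,-0.176],"turn":[0,6,0],"gripper":0},{"xyz":[-0.252,0,-0.205],"turn":[0,7,0],"gripper":0},{"xyz":[-0.288,0,-0.235],"turn":[0,8,0],"gripper":0},{"xyz":[-0.324,0,-0.264],"turn":[0,9,0],"gripper":0},{"xyz":[-0.360,0,-0.294],"turn":[0,10,0],"gripper":0},{"xyz":[-0.396,0,-0.323],"turn":[0,11,0],"gripper":0},{"xyz":[-0.432,0,-0.352],"turn":[0,12,0],"gripper":0}]' 30
cat > st.py <<'E'
import sys
from h import *
from bench import bot,cams
from scipy.spatial.transform import Rotation as R
s=bot.get_state();M=R.from_rotvec(s["eef_rot"]).as_matrix()
print(s["time"],"tcp",s["ee_pos"].round(4) if hasattr(s["ee_pos"],"round") else s["ee_pos"],"F",np.round(s["contact_force"],1),"w",s["gripper_width"],"q",np.round(s["joints"],2));print(M.round(3))
for n,P in (("handle",[.4961,-.1697,.135]),("axis",[.5228,-.1503,.135])): print(n,"in tool",(M.T@(np.array(P)-s["ee_pos"])).round(4))
for c in sys.argv[1:]:
    d=cams.snapshot(c);n=f"pics/{c}_{s['time']:.2f}.png";cv2.imwrite(n,d["img"][:,:,::-1]);np.savez(f"{c}_last.npz",**d);print(n)
E
python3 st.py wrist side
```

```text
time: 1.9
ee_pos: [0.4971, -0.1694, 0.2486]
eef_rot: [-0.068, 2.189, -2.19]
contact_force: [0.4, -0.8, -0.5]
gripper_width: 0.0426
1.9 tcp [ 0.4971 -0.1694  0.2486] F [ 0.4 -0.8 -0.5] w 0.04258699106730976 q [ 0.48  0.27 -0.26  1.89  0.08  0.98 -1.32]
[[-0.998  0.001  0.063]
 [-0.063 -0.    -0.998]
 [-0.001 -1.     0.   ]]
handle in tool [0.0011 0.1136 0.0002]
axis in tool [-0.0268  0.1136 -0.0175]
pics/wrist_1.90.png
pics/side_1.90.png
```

View pics/wrist_1.90.png

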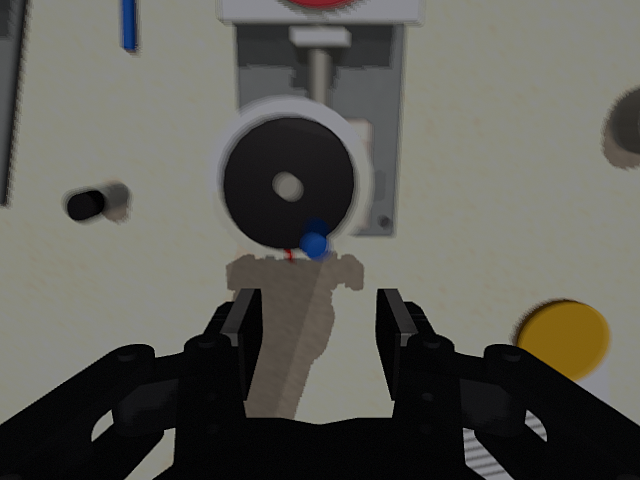

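View pics/side_1.90.png

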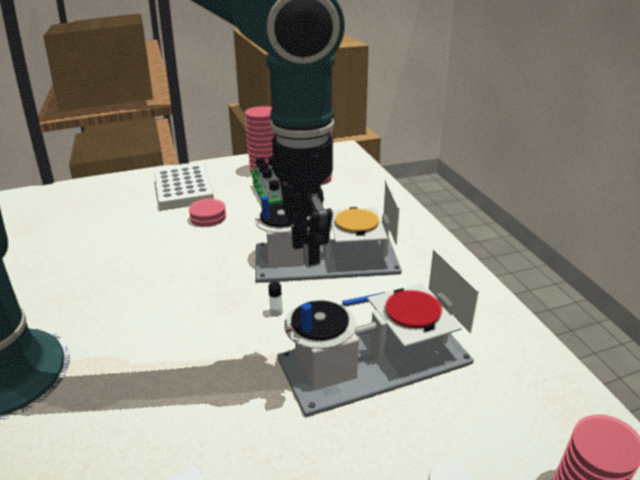

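Wrist view: handle cap at (314,244), disc centre about (289,183). I'll check these against the calibration.

Run:
```python
from h import *
d=dict(np.load("side_last.npz"))
from bench import cams
w=cams.snapshot("wrist")
print("cap",onplane(w,[(314,244)],.1535),"disc",onplane(w,[(289,183)],.109), proj(w,[[.4961,-.1697,.1535],[.5228,-.1503,.109]]))
```

```text
cap [[ 0.50163692 -0.16274992]] disc [[ 0.52887998 -0.1439866 ]] [[325.59795492 254.27401729]
 [298.16108944 192.99860361]]
```

```bash
python3 st.py wrist
python3 - <<'E'
from h import *
w=dict(np.load("wrist_last.npz"));im=w["img"].astype(int)
b=(im[:,:,2]>im[:,:,0]+50)&(im[:,:,2]>im[:,:,1]+40)
n,l,st,ce=cv2.connectedComponentsWithStats(b.astype(np.uint8))
for i in range(1,n):
    if st[i,4]>30: print("blue",st[i],ce[i],onplane(w,[ce[i]],.1535))
m=(im.max(2)<70).astype(np.uint8);n,l,st,ce=cv2.connectedComponentsWithStats(m)
for i in range(1,n):
    if st[i,4]>3000 and st[i,1]<200: print(st[i],ce[i])
T=w["camera_from_world"];print("cam pos",-T[:3,:3].T@T[:3,3]);print(T[:3,:3].round(3))
cv2.imwrite("pics/wz.png",cv2.resize(im[80:280,190:390,::-1].astype(np.uint8),None,fx=3,fy=3))
E
```

```text
2.05 tcp [ 0.4976 -0.168   0.2484] F [ 0.  -1.  -0.8] w 0.042714927317618376 q [ 0.48  0.28 -0.26  1.89  0.08  0.98 -1.32]
[[-0.998  0.001  0.069]
 [-0.069  0.001 -0.998]
 [-0.001 -1.    -0.001]]
handle in tool [0.0017 0.1134 0.0016]
axis in tool [-0.0263  0.1134 -0.0159]
pics/wrist_2.05.png
blue [128   0  13  52 621] [133.6489533   25.23993559] [[ 0.60579335 -0.0694119 ]]
blue [310 239  27  25 506] [323.05533597 251.03557312] [[ 0.49626577 -0.17104335]]
[ 228   25  198   86 6421] [318.413487    52.18969008]
[  227   119   136   136 13810] [294.42968863 185.37704562]
cam pos [ 0.5626365  -0.1643035   0.37380344]
[[ 0.069 -0.998 -0.001]
 [-0.963 -0.067  0.261]
 [-0.261 -0.017 -0.965]]
```

View pics/wz.png

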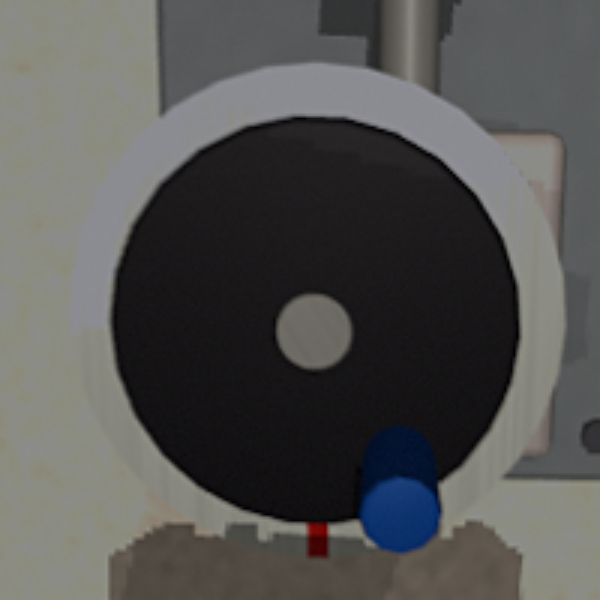

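```bash
python3 -m handwheel '[{"xyz":[0,0.02,0],"turn":[0,0,0],"gripper":0.2},{"xyz":[0,0.04,0],"turn":[0,0,0],"gripper":0.2},{"xyz":[0,0.06,0],"turn":[0,0,0],"gripper":0.2},{"xyz":[0,0.06,0],"turn":[0,0,0],"gripper":0.2},{"xyz":[0,0.06,0],"turn":[0,0,0],"gripper":0.2},{"xyz":[0,0.06,0],"turn":[0,0,0],"gripper":0.2}]' 30
python3 st.py wrist
python3 - <<'E'
from h import *
w=dict(np.load("wrist_last.npz"));im=w["img"].astype(int)
b=(im[:,:,2]>im[:,:,0]+50)&(im[:,:,2]>im[:,:,1]+40)
n,l,st,ce=cv2.connectedComponentsWithStats(b.astype(np.uint8))
for i in range(1,n):
    if st[i,4]>30: print("blue",st[i],ce[i],onplane(w,[ce[i]],.1535))
E
```

```text
time: 2.85
ee_pos: [0.4967, -0.1712, 0.1892]
eef_rot: [-0.067, 2.188, -2.19]
contact_force: [0.7, 0.2, 0.1]
gripper_width: 0.0511
2.85 tcp [ 0.4967 -0.1712  0.1892] F [0.7 0.2 0.1] w 0.05113819939741267 q [ 0.47  0.35 -0.25  1.95  0.11  0.86 -1.34]
[[-0.998  0.002  0.063]
 [-0.063 -0.001 -0.998]
 [-0.001 -1.     0.001]]
handle in tool [ 0.0006  0.0542 -0.0015]
axis in tool [-0.0273  0.0543 -0.0192]
pics/wrist_2.85.png
blue [ 82   0  17  36 539] [89.56029685 17.12801484] [[ 0.59565484 -0.08279758]]
blue [300 273  35  18 386] [318.02331606 281.21761658] [[ 0.49989719 -0.17130374]]
```

View pics/wrist_2.85.png

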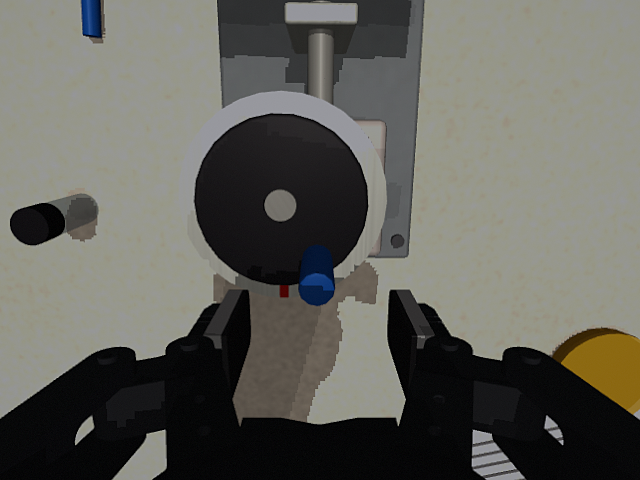

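Handle cap is at (316,290), and the jaws are centred at about 319, so it's aligned. I'll descend and grip.

```bash
python3 -m handwheel '[{"xyz":[0.0,0.018,-0.001],"turn":[0,0,0],"gripper":0.2},{"xyz":[0.0,0.036,-0.001],"turn":[0,0,0],"gripper":0.2},{"xyz":[0.0,0.054,-0.001],"turn":[0,0,0],"gripper":0.2},{"xyz":[0.0,0.054,-0.001],"turn":[0,0,0],"gripper":0.2},{"xyz":[0.0,0.054,-0.001],"turn":[0,0,0],"gripper":-1},{"xyz":[0.0,0.054,-0.001],"turn":[0,0,0],"gripper":-1},{"xyz":[0.0,0.054,-0.001],"turn":[0,0,0],"gripper":-1},{"xyz":[0.0,0.054,-0.001],"turn":[0,0,0],"gripper":-1},{"xyz":[0.0,0.054,-0.001],"turn":[0,0,0],"gripper":-1}]' 30
python3 st.py wrist side
```

```text
time: 4.03
ee_pos: [0.4968, -0.1699, 0.1352]
eef_rot: [-0.068, 2.188, -2.19]
contact_force: [-1.0, 0.2, 6.1]
gripper_width: 0.0152
4.025 tcp [ 0.4968 -0.1699  0.1352] F [-1.   0.2  6.1] w 0.015243892987517153 q [ 0.46  0.43 -0.23  1.99  0.14  0.74 -1.37]
[[-0.998  0.001  0.063]
 [-0.063 -0.001 -0.998]
 [-0.001 -1.     0.001]]
handle in tool [ 0.0007  0.0002 -0.0002]
axis in tool [-0.0272  0.0003 -0.0179]
pics/wrist_4.03.png
pics/side_4.03.png
```

```bash
python3 -m handwheel '[{"xyz":[0.0038,0,-0.008],"turn":[0,0,0],"gripper":-1},{"xyz":[0.0055,0,-0.0167],"turn":[0,0,0],"gripper":-1},{"xyz":[0.0048,0,-0.0256],"turn":[0,0,0],"gripper":-1},{"xyz":[0.0018,0,-0.0339],"turn":[0,0,0],"gripper":-1},{"xyz":[-0.0032,0,-0.0413],"turn":[0,0,0],"gripper":-1},{"xyz":[-0.010,0,-0.047],"turn":[0,0,0],"gripper":-1},{"xyz":[-0.018,0,-0.0508],"turn":[0,0,0],"gripper":-1},{"xyz":[-0.0267,0,-0.0525],"turn":[0,0,0],"gripper":-1},{"xyz":[-0.0267,0,-0.0525],"turn":[0,0,0],"gripper":-1},{"xyz":[-0.0267,0,-0.0525],"turn":[0,0,0],"gripper":-1}]' 30
python3 st.py wrist side
```

```text
time: 5.38
ee_pos: [0.5209, -0.116, 0.1352]
eef_rot: [-0.065, 2.186, -2.189]
contact_force: [2.6, -1.8, 5.1]
gripper_width: 0.0152
5.375 tcp [ 0.5209 -0.116   0.1352] F [ 2.6 -1.8  5.1] w 0.015153176817134888 q [ 0.35  0.44 -0.24  1.97  0.15  0.75 -1.49]
[[-0.998  0.003  0.063]
 [-0.063 -0.001 -0.998]
 [-0.003 -1.     0.001]]
handle in tool [0.0282 0.0002 0.052 ]
axis in tool [0.0003 0.0003 0.0344]
pics/wrist_5.38.png
pics/side_5.38.png
```

View pics/side_5.38.png

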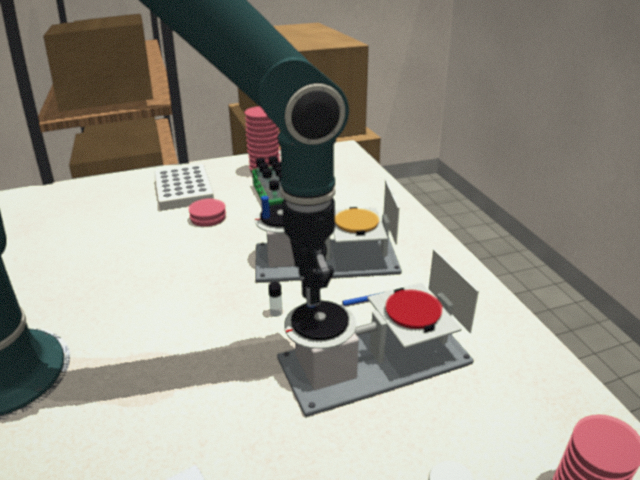

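View pics/wrist_5.38.png

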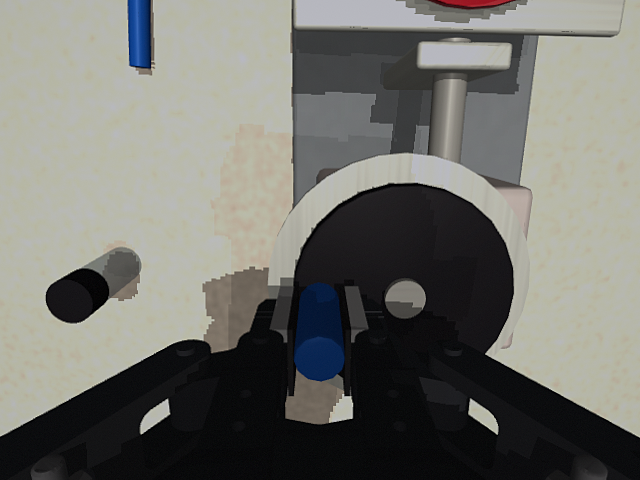

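```bash
python3 -m handwheel '[{"xyz":[-0.0089,0,0.0007],"turn":[0,0,0],"gripper":-1},{"xyz":[-0.0172,0,0.0037],"turn":[0,0,0],"gripper":-1},{"xyz":[-0.0246,0,0.0087],"turn":[0,0,0],"gripper":-1},{"xyz":[-0.0303,0,0.0155],"turn":[0,0,0],"gripper":-1},{"xyz":[-0.0341,0,0.0235],"turn":[0,0,0],"gripper":-1},{"xyz":[-0.0358,0,0.0322],"turn":[0,0,0],"gripper":-1},{"xyz":[-0.0351,0,0.0411],"turn":[0,0,0],"gripper":-1},{"xyz":[-0.0321,0,0.0494],"turn":[0,0,0],"gripper":-1},{"xyz":[-0.0271,0,0.0568],"turn":[0,0,0],"gripper":-1},{"xyz":[-0.0203,0,0.0625],"turn":[0,0,0],"gripper":-1},{"xyz":[-0.0123,0,0.0663],"turn":[0,0,0],"gripper":-1},{"xyz":[-0.0036,0,0.068],"turn":[0,0,0],"gripper":-1}]' 30
python3 st.py wrist
```

```text
time: 6.98
ee_pos: [0.5285, -0.1836, 0.1352]
eef_rot: [-0.065, 2.187, -2.189]
contact_force: [2.9, -0.1, 6.9]
gripper_width: 0.0152
6.975 tcp [ 0.5285 -0.1836  0.1352] F [ 2.9 -0.1  6.9] w 0.015218004163284185 q [ 0.46  0.48 -0.23  1.91  0.15  0.77 -1.36]
[[-0.998  0.003  0.063]
 [-0.063 -0.001 -0.998]
 [-0.003 -1.     0.001]]
handle in tool [ 0.0315  0.0001 -0.016 ]
axis in tool [ 0.0036  0.0002 -0.0336]
pics/wrist_6.97.png
```

```bash
python3 st.py
```

```text
7.025 tcp [ 0.5271 -0.1838  0.1352] F [ 0.  -0.5  8.6] w 0.015524007570442342 q [ 0.46  0.47 -0.23  1.91  0.15  0.77 -1.36]
[[-0.998  0.001  0.062]
 [-0.062 -0.001 -0.998]
 [-0.001 -1.     0.001]]
handle in tool [ 0.0301  0.0002 -0.016 ]
axis in tool [ 0.0022  0.0002 -0.0337]
```

```bash
python3 -m handwheel '[{"xyz":[0.0089,0,-0.0007],"turn":[0,0,0],"gripper":-1},{"xyz":[0.0172,0,-0.0037],"turn":[0,0,0],"gripper":-1},{"xyz":[0.0246,0,-0.0087],"turn":[0,0,0],"gripper":-1},{"xyz":[0.0303,0,-0.0155],"turn":[0,0,0],"gripper":-1},{"xyz":[0.0341,0,-0.0235],"turn":[0,0,0],"gripper":-1},{"xyz":[0.0358,0,-0.0322],"turn":[0,0,0],"gripper":-1},{"xyz":[0.0351,0,-0.0411],"turn":[0,0,0],"gripper":-1},{"xyz":[0.0321,0,-0.0494],"turn":[0,0,0],"gripper":-1},{"xyz":[0.0271,0,-0.0568],"turn":[0,0,0],"gripper":-1},{"xyz":[0.0203,0,-0.0625],"turn":[0,0,0],"gripper":-1},{"xyz":[0.0123,0,-0.0663],"turn":[0,0,0],"gripper":-1},{"xyz":[0.0036,0,-0.068],"turn":[0,0,0],"gripper":-1}]' 30
python3 st.py wrist side
```

```text
time: 8.52
ee_pos: [0.5193, -0.1162, 0.1352]
eef_rot: [-0.069, 2.188, -2.191]
contact_force: [-1.8, -2.9, 10.8]
gripper_width: 0.0154
8.525 tcp [ 0.5193 -0.1162  0.1352] F [-1.8 -2.9 10.8] w 0.015390076562352186 q [ 0.36  0.44 -0.25  1.97  0.15  0.75 -1.49]
[[-0.998 -0.     0.063]
 [-0.063 -0.001 -0.998]
 [ 0.    -1.     0.001]]
handle in tool [0.0265 0.0002 0.052 ]
axis in tool [-0.0014  0.0002  0.0343]
pics/wrist_8.53.png
pics/side_8.53.png
```

View pics/side_8.53.png

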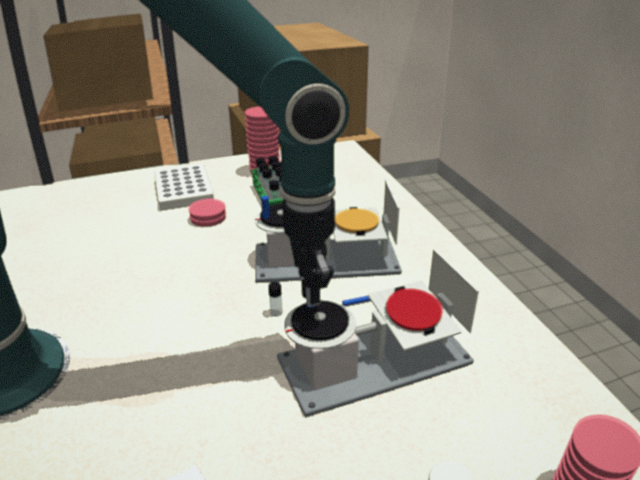

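View pics/wrist_8.53.png

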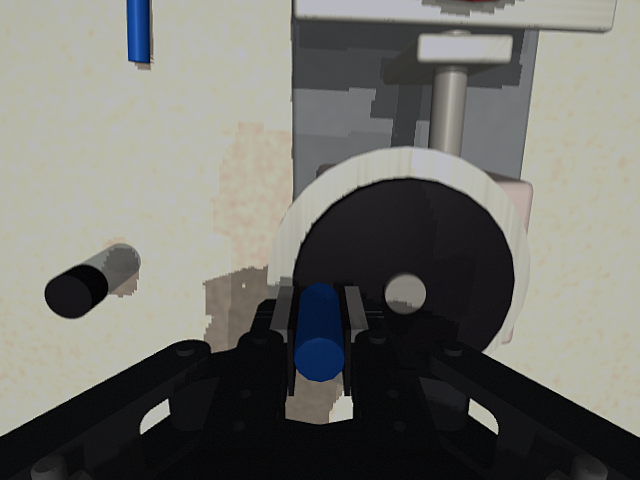

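Half the plate's tilt change is visible and the handle is still held at (320,330). I'll keep going.

```bash
python3 -m handwheel '[{"xyz":[-0.0089,0,0.0007],"turn":[0,0,0],"gripper":-1},{"xyz":[-0.0172,0,0.0037],"turn":[0,0,0],"gripper":-1},{"xyz":[-0.0246,0,0.0087],"turn":[0,0,0],"gripper":-1},{"xyz":[-0.0303,0,0.0155],"turn":[0,0,0],"gripper":-1},{"xyz":[-0.0341,0,0.0235],"turn":[0,0,0],"gripper":-1},{"xyz":[-0.0358,0,0.0322],"turn":[0,0,0],"gripper":-1},{"xyz":[-0.0351,0,0.0411],"turn":[0,0,0],"gripper":-1},{"xyz":[-0.0321,0,0.0494],"turn":[0,0,0],"gripper":-1},{"xyz":[-0.0271,0,0.0568],"turn":[0,0,0],"gripper":-1},{"xyz":[-0.0203,0,0.0625],"turn":[0,0,0],"gripper":-1},{"xyz":[-0.0123,0,0.0663],"turn":[0,0,0],"gripper":-1},{"xyz":[-0.0036,0,0.068],"turn":[0,0,0],"gripper":-1}]' 30
python3 st.py wrist
```

```text
time: 10.12
ee_pos: [0.5284, -0.1837, 0.1352]
eef_rot: [-0.065, 2.187, -2.189]
contact_force: [1.2, 0.2, 7.2]
gripper_width: 0.0151
10.125 tcp [ 0.5284 -0.1837  0.1352] F [1.2 0.2 7.2] w 0.015111630991205084 q [ 0.46  0.48 -0.23  1.91  0.15  0.77 -1.36]
[[-0.998  0.003  0.063]
 [-0.063 -0.001 -0.998]
 [-0.003 -1.     0.001]]
handle in tool [ 0.0313  0.0001 -0.016 ]
axis in tool [ 0.0035  0.0002 -0.0336]
pics/wrist_10.12.png
```

```bash
python3 -m handwheel '[{"xyz":[0.0089,0,-0.0007],"turn":[0,0,0],"gripper":-1},{"xyz":[0.0172,0,-0.0037],"turn":[0,0,0],"gripper":-1},{"xyz":[0.0246,0,-0.0087],"turn":[0,0,0],"gripper":-1},{"xyz":[0.0303,0,-0.0155],"turn":[0,0,0],"gripper":-1},{"xyz":[0.0341,0,-0.0235],"turn":[0,0,0],"gripper":-1},{"xyz":[0.0358,0,-0.0322],"turn":[0,0,0],"gripper":-1},{"xyz":[0.0351,0,-0.0411],"turn":[0,0,0],"gripper":-1},{"xyz":[0.0321,0,-0.0494],"turn":[0,0,0],"gripper":-1},{"xyz":[0.0271,0,-0.0568],"turn":[0,0,0],"gripper":-1},{"xyz":[0.0203,0,-0.0625],"turn":[0,0,0],"gripper":-1},{"xyz":[0.0123,0,-0.0663],"turn":[0,0,0],"gripper":-1},{"xyz":[0.0036,0,-0.068],"turn":[0,0,0],"gripper":-1}]' 30
python3 st.py
```

```text
time: 11.68
ee_pos: [0.5193, -0.1162, 0.1351]
eef_rot: [-0.07, 2.188, -2.191]
contact_force: [-2.4, -4.3, 10.8]
gripper_width: 0.0157
11.675 tcp [ 0.5193 -0.1162  0.1351] F [-2.4 -4.3 10.8] w 0.015685828368933178 q [ 0.36  0.44 -0.25  1.97  0.16  0.75 -1.49]
[[-0.998 -0.     0.063]
 [-0.063 -0.001 -0.998]
 [ 0.001 -1.     0.001]]
handle in tool [0.0265 0.0002 0.052 ]
axis in tool [-0.0014  0.0002  0.0343]
```

```bash
python3 -m handwheel '[{"xyz":[-0.0089,0,0.0007],"turn":[0,0,0],"gripper":-1},{"xyz":[-0.0172,0,0.0037],"turn":[0,0,0],"gripper":-1},{"xyz":[-0.0246,0,0.0087],"turn":[0,0,0],"gripper":-1},{"xyz":[-0.0303,0,0.0155],"turn":[0,0,0],"gripper":-1},{"xyz":[-0.0341,0,0.0235],"turn":[0,0,0],"gripper":-1},{"xyz":[-0.0358,0,0.0322],"turn":[0,0,0],"gripper":-1},{"xyz":[-0.0351,0,0.0411],"turn":[0,0,0],"gripper":-1},{"xyz":[-0.0321,0,0.0494],"turn":[0,0,0],"gripper":-1},{"xyz":[-0.0271,0,0.0568],"turn":[0,0,0],"gripper":-1},{"xyz":[-0.0203,0,0.0625],"turn":[0,0,0],"gripper":-1},{"xyz":[-0.0123,0,0.0663],"turn":[0,0,0],"gripper":-1},{"xyz":[-0.0036,0,0.068],"turn":[0,0,0],"gripper":-1}]' 30
python3 st.py wrist
```

```text
time: 13.18
ee_pos: [0.5284, -0.1837, 0.1352]
eef_rot: [-0.065, 2.187, -2.189]
contact_force: [2.2, -0.2, 6.9]
gripper_width: 0.0152
13.175 tcp [ 0.5284 -0.1837  0.1352] F [ 2.2 -0.2  6.9] w 0.015246604903605165 q [ 0.46  0.48 -0.23  1.91  0.15  0.77 -1.37]
[[-0.998  0.003  0.063]
 [-0.063 -0.001 -0.998]
 [-0.003 -1.     0.001]]
handle in tool [ 0.0313  0.0001 -0.016 ]
axis in tool [ 0.0035  0.0002 -0.0336]
pics/wrist_13.18.png
```

```bash
python3 -m handwheel '[{"xyz":[0.0089,0,-0.0007],"turn":[0,0,0],"gripper":-1},{"xyz":[0.0172,0,-0.0037],"turn":[0,0,0],"gripper":-1},{"xyz":[0.0246,0,-0.0087],"turn":[0,0,0],"gripper":-1},{"xyz":[0.0303,0,-0.0155],"turn":[0,0,0],"gripper":-1},{"xyz":[0.0341,0,-0.0235],"turn":[0,0,0],"gripper":-1},{"xyz":[0.0355,0,-0.030],"turn":[0,0,0],"gripper":-1},{"xyz":[0.0358,0,-0.034],"turn":[0,0,0],"gripper":-1},{"xyz":[0.0358,0,-0.034],"turn":[0,0,0],"gripper":-1},{"xyz":[0.0358,0,-0.034],"turn":[0,0,0],"gripper":-1}]' 30
python3 st.py wrist side top
```

```text
time: 14.35
ee_pos: [0.4902, -0.1512, 0.1352]
eef_rot: [-0.067, 2.188, -2.188]
contact_force: [0.9, 0.1, 9.8]
gripper_width: 0.0152
14.35 tcp [ 0.4902 -0.1512  0.1352] F [0.9 0.1 9.8] w 0.015220400822957472 q [ 0.44  0.41 -0.25  2.01  0.15  0.73 -1.41]
[[-0.998  0.002  0.064]
 [-0.064 -0.    -0.998]
 [-0.002 -1.     0.   ]]
handle in tool [-0.0047  0.0002  0.0188]
axis in tool [-0.0326  0.0003  0.0011]
pics/wrist_14.35.png
pics/side_14.35.png
pics/top_14.35.png
```

View pics/wrist_14.35.png

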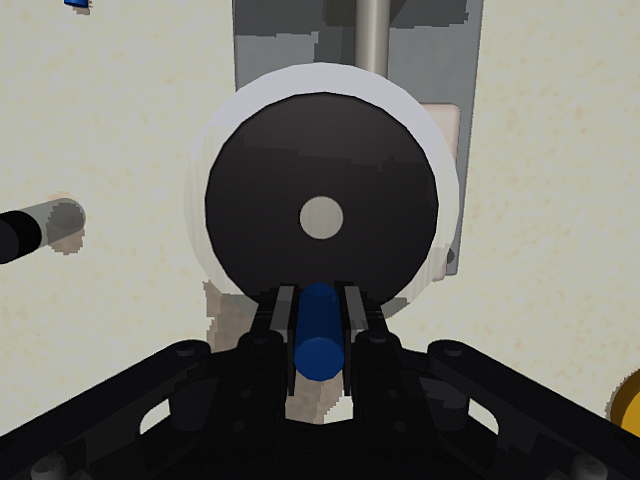

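View pics/side_14.35.png

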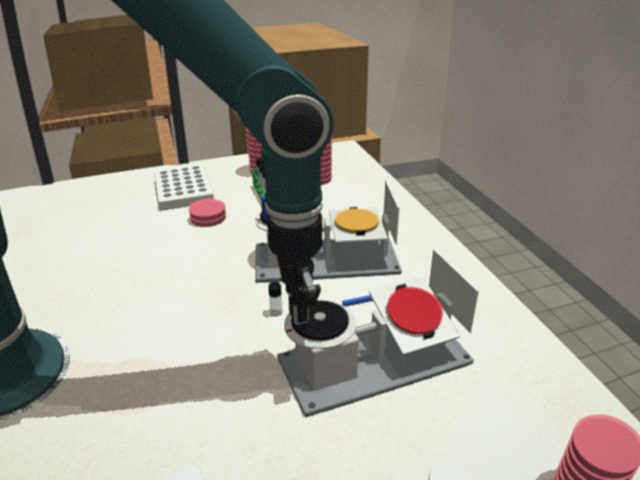

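View pics/top_14.35.png

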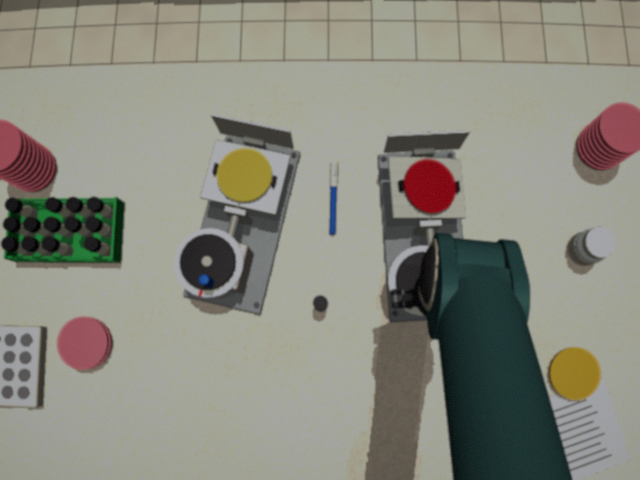

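Handle is at the index side and the stage is visibly tilted. I'll release, lift, and back off to read the pointer with the wrist camera.

```bash
python3 -m handwheel '[{"xyz":[0,0,0],"turn":[0,0,0],"gripper":0},{"xyz":[0,0,0],"turn":[0,0,0],"gripper":0},{"xyz":[0,0,0],"turn":[0,0,0],"gripper":0},{"xyz":[0,0,0],"turn":[0,0,0],"gripper":0},{"xyz":[0,-0.03,0],"turn":[0,0,0],"gripper":0},{"xyz":[0,-0.06,0],"turn":[0,0,0],"gripper":0},{"xyz":[0,-0.09,0],"turn":[0,0,0],"gripper":0},{"xyz":[0,-0.12,0],"turn":[0,0,0],"gripper":0},{"xyz":[0.02,-0.15,0],"turn":[0,0,8],"gripper":0},{"xyz":[0.04,-0.15,0],"turn":[0,0,16],"gripper":0},{"xyz":[0.04,-0.15,0],"turn":[0,0,24],"gripper":0},{"xyz":[0.04,-0.15,0],"turn":[0,0,24],"gripper":0}]'
python3 st.py wrist side
```

```text
time: 16.0
ee_pos: [0.4474, -0.1543, 0.2837]
eef_rot: [0.356, 1.981, -1.955]
contact_force: [-0.7, 0.2, 0.9]
gripper_width: 0.0428
16.0 tcp [ 0.4474 -0.1543  0.2837] F [-0.7  0.2  0.9] w 0.042821273089443945 q [ 0.65 -0.03 -0.27  2.21 -0.32  0.6  -0.9 ]
[[-0.913  0.404  0.06 ]
 [-0.055  0.025 -0.998]
 [-0.404 -0.915 -0.   ]]
handle in tool [0.0165 0.1553 0.0183]
axis in tool [-0.009   0.1665  0.0006]
pics/wrist_16.00.png
pics/side_16.00.png
```

View pics/wrist_16.00.png

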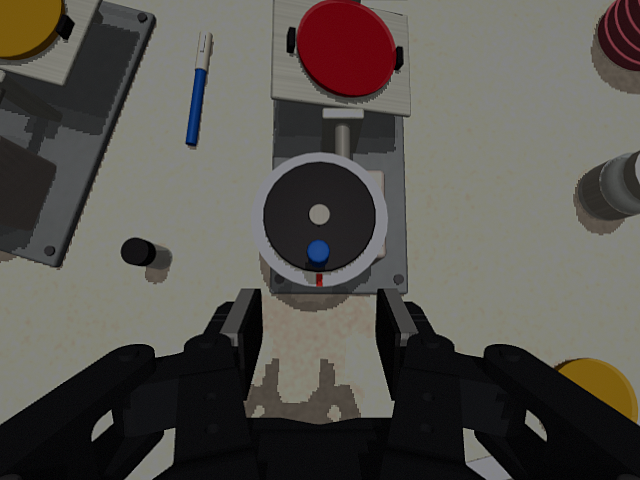

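View pics/side_16.00.png

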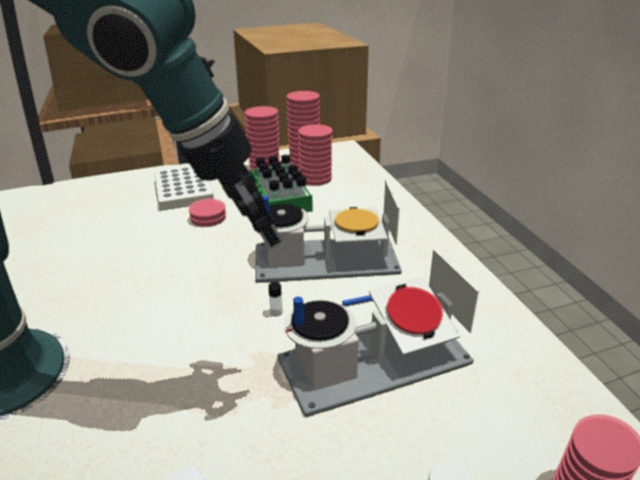

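Handle (318,250) sits over the index mark (319,280), and the gripper is clear. I'll tilt further to read the scale.

```bash
python3 -m handwheel '[{"xyz":[0,0,0],"turn":[0,0,8],"gripper":0},{"xyz":[0,0,0],"turn":[0,0,16],"gripper":0},{"xyz":[0,0,0],"turn":[0,0,24],"gripper":0},{"xyz":[0,0,0],"turn":[0,0,24],"gripper":0},{"xyz":[0,0,0],"turn":[0,0,24],"gripper":0}]'
python3 st.py wrist
python3 - <<'E'
import cv2,glob,numpy as np
im=np.load("wrist_last.npz")["img"][:,:,::-1]
cv2.imwrite("pics/wl.png",im)
cv2.imwrite("pics/wlz.png",cv2.resize(im[0:200,220:480],None,fx=3,fy=3,interpolation=cv2.INTER_CUBIC))
E
```

```text
time: 16.73
ee_pos: [0.4566, -0.1582, 0.3007]
eef_rot: [0.685, 1.749, -1.688]
contact_force: [-0.4, -0.3, 1.1]
gripper_width: 0.0428
16.725 tcp [ 0.4566 -0.1582  0.3007] F [-0.4 -0.3  1.1] w 0.04283030485084181 q [ 0.12 -0.13  0.37  2.43 -1.29  0.38  0.14]
[[-0.683  0.727  0.071]
 [-0.045  0.055 -0.997]
 [-0.729 -0.684 -0.005]]
handle in tool [0.0944 0.1414 0.0151]
axis in tool [ 0.0753  0.1619 -0.0024]
pics/wrist_16.73.png
```

View pics/wl.png

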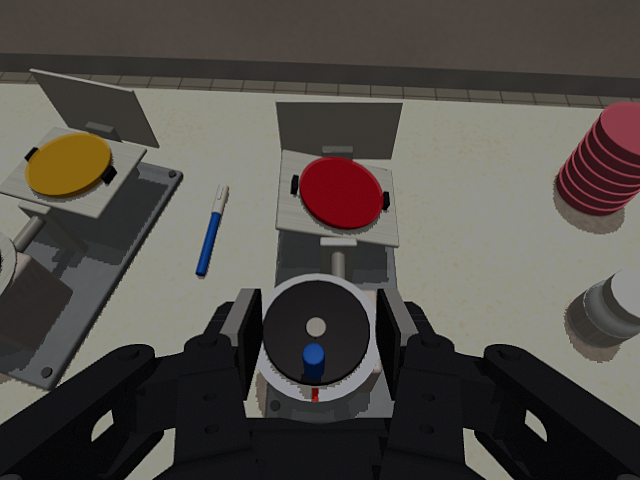

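The scale's marked face points away from here. Joints 4 and 5 are at their limits, so I'll tilt back straight away.

```bash
python3 -m handwheel '[{"xyz":[0,0,0],"turn":[0,0,-8],"gripper":0},{"xyz":[0,0,0],"turn":[0,0,-16],"gripper":0},{"xyz":[0,0,0],"turn":[0,0,-24],"gripper":0},{"xyz":[0,0,0],"turn":[0,0,-24],"gripper":0},{"xyz":[0,0,0],"turn":[0,0,-24],"gripper":0}]'
python3 st.py top side
python3 - <<'E'
from h import *
from scipy.optimize import least_squares
for n,f in (("t0","top0"),("s0","side0"),("t1","top_last"),("s1","side_last")):
    im=np.load(f+".npz")["img"][:,:,::-1]
    o=im[140:230,375:475] if n[0]=="t" else im[270:350,360:480]
    cv2.imwrite(f"pics/{n}z.png",cv2.resize(o,(o.shape[1]*4,o.shape[0]*4),interpolation=cv2.INTER_CUBIC))
a=[cv2.imread(f"pics/{n}z.png") for n in("t0","t1","s0","s1")]
W=400
cv2.imwrite("pics/cmpt.png",np.hstack(a[:2]));cv2.imwrite("pics/cmps.png",np.vstack([cv2.resize(x,None,fx=.9,fy=.9) for x in a[2:]]))
E
```

```text
time: 17.4
ee_pos: [0.458, -0.1589, 0.3015]
eef_rot: [0.33, 1.99, -1.957]
contact_force: [-0.2, 0.4, -0.7]
gripper_width: 0.0424
17.4 tcp [ 0.458  -0.1589  0.3015] F [-0.2  0.4 -0.7] w 0.042419374788028735 q [ 0.29 -0.04  0.07  2.17 -0.27  0.66 -0.95]
[[-0.919  0.388  0.071]
 [-0.065  0.03  -0.997]
 [-0.389 -0.921 -0.002]]
handle in tool [0.0305 0.1678 0.0139]
axis in tool [ 0.0047  0.1788 -0.0036]
pics/top_17.40.png
pics/side_17.40.png
```

View pics/cmpt.png

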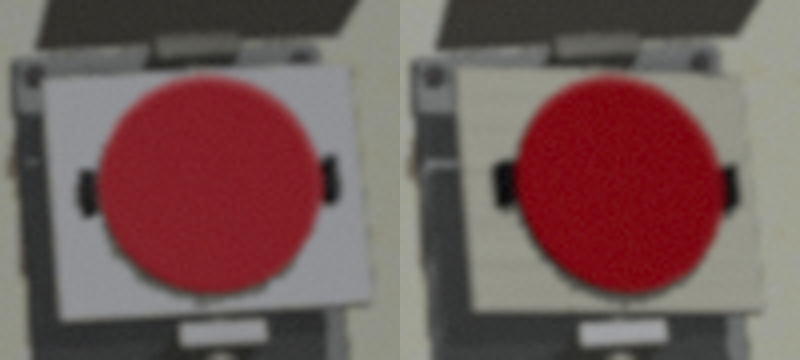

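View pics/cmps.png

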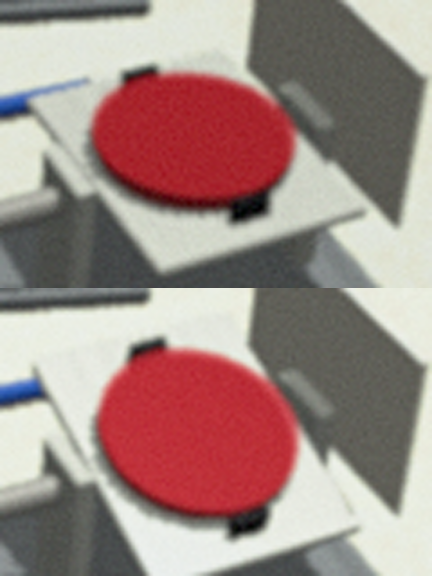

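Run:
```python
from h import *
t=dict(np.load("top_last.npz"));s=dict(np.load("side_last.npz"))
def tri(a,b):
    u=[cv2.undistortPoints(np.array([[p]],float),d["intrinsics"],d["dist_coeffs"]).reshape(2,1) for d,p in((t,a),(s,b))]
    X=cv2.triangulatePoints(t["camera_from_world"][:3],s["camera_from_world"][:3],*u)[:,0];return X[:3]/X[3]
ax=np.array([.998,.064,0]);ly=np.array([-.064,.998,0])
for n,L,Rr in (("before",((390,220),(368.3,298.6)),((461.75,157),(460.8,328.9))),("after",((393.75,217),(369.7,292.2)),((460.5,160.5),(459.2,335.8)))):
    l,r=tri(*L),tri(*Rr);dl=l-r;print(n,l.round(4),r.round(4),"tilt",np.degrees(np.arctan2(dl[2],dl@ly)))
```

```text
before [ 0.6239 -0.1008  0.0848] [ 0.7309 -0.2227  0.0866] tilt -0.7723567554266343
after [ 0.6247 -0.1051  0.1014] [ 0.7293 -0.2234  0.0732] tilt 12.72800831074059
```

Run:
```python
from bench import finish_job
print(finish_job())
```

```text
the job is handed in; nothing more can be done
None
```

I gripped the red stage's blue handle and wound it clockwise about three turns. It started roughly 33° short of the index mark and ended over it. I then let go, lifted clear and handed the job in at about 17.5 s.

**Last checks**
- **Handle position:** in the wrist picture the handle (318,250) stands over the red index mark (319,280), which means a whole number of turns.
- **Tilt:** a rough measurement from two plate corners in the top and side pictures gave about −0.8° before and 12.7° after. The 12.7° reads about 2° under 15°, which I put down to coarse corner picking. Together with the handle at the index, it points to 15° and rules out 10° or 20°.
- **Forces:** wrist force readings at the end of each move stayed below about 12 N, and the arm touched nothing at the end.
- **Amber crank:** it looked unmoved in the pictures taken while I worked. I didn't measure it separately afterwards.

**Not confirmed or close to a limit**
- **Pointer not read:** I couldn't read the pointer against the green line, because no marks show on the side of the scale that the cameras saw.
- **Joint limits:** while tilting to try to see the scale, joints 4 and 5 came right up to the edge of their ranges (2.43 of 2.44 and −1.29 of −1.29, as rounded). I backed off straight away. The readings show no overrun, but I can't rule out a tiny one.

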